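# Hold a spring probe on a circuit board's test pad

## Task

Take the spring-tipped test probe (the one with the straight ribbed cylinder grip) out of the tool rack and hold its tip on the ringed round test pad of the circuit board, square to the board's tilted face, pressed gently until the spring tip is about half-way in. Finish still holding it there, steady and in the gripper; the probe's tip is the only thing that may touch the board or its stand, and nowhere but at that pad, and the board's tilt, the other tools and the loose things around stay as they are.

Things in the scene. Friction and masses are not known exactly. Their poses are not given: they have to be found in the camera images.
- probe: Test probe, about 90 g, upright, tip down in one of the rack's wells. Origin: end of the unpressed tip; z runs from tip to grip. Along z in mm: brass spring tip 0-16, steel nose cone 16-26, barrel 18 dia 26-60, collar 34 dia 60-66 (rests on the rack's top), straight ribbed black cylinder grip 24 dia 66-120, brass stub 8 dia 120-130.
- probe_grip (a point): Middle of the probe's black grip, on its axis, 93 mm above the origin; only the grip and stub stand above the collar. Axes as the probe's. The grip is round: take it at any yaw. In its well the probe can shift about 3 mm.
- probe_tip (a point): The end of the probe's spring tip (the point which touches), moving with the spring. Its axes are the probe's.
- plunger (a joint): How far the probe's spring tip is pushed in, m: 0 free, 0.012 fully in; about half-way is 0.006. The push along the probe is 0.5 N as it starts to move, about 2 N half-way, 3.5 N fully in.
- pad (a point): Centre of the test pad on the board's surface: a bare metal disc 12 mm across in a thin white ring 18 mm across, the board's only round pad. z is the board's outward normal, x points up the slope, y along the tilt axis. It is at x -20, y 22 mm from the board's middle. Parts on the board are at most 11 mm tall and over 18 mm from it.
- board (a joint): Tilt of the board, rad: 0 level, more as its far edge rises, so its face leans towards the robot side. Starts between 0.10 and 0.40. The hinge is stiff (about 2 N m of friction): the probe's light push does not move it. Not to be changed.
- holder: Fixed stand with the tilting green circuit board (110 by 130 mm, 3 mm thick) between two side cheeks at y = +-78 mm. Origin: centre of its underside on the bench; base 130 by 170 mm; the tilt axis runs along its y, 62 mm up, through the board's middle; cheeks 76 mm tall, clamp knobs out to y = +-97 mm.
- rack: Fixed blue tool rack, a block 60 mm (x) by 220 mm (y) by 65 mm high, origin at the centre of its underside; four square wells 24 mm wide, open through, in a row along its y at -78, -26, 26 and 78 mm. Each holds one upright tool hanging by its collar.
- screwdriver: Another tool in the rack: black bulged handle with rounded top, 28 mm at the widest, 55 mm above its collar. Origin and z as for the probe, 60 mm below the collar's underside. Leave it.
- tee_driver: Another tool in the rack: thin steel stem with a black cross bar 64 mm long and 12 mm thick, 40 mm above its collar, lying roughly across the rack. Origin 60 mm below the collar's underside. Leave it.
- scriber: Another tool in the rack: slim tapering black handle 15 to 10 mm thick, 42 mm above its collar. Origin 60 mm below the collar's underside. Leave it.
- spool: Loose metal wire spool, 52 mm diameter, 40 mm high, origin under its centre. Bystander.
- tape: Loose black ring of tape, 60 mm diameter, 18 mm high, origin under its centre. Bystander.
- buzzer: Loose black round sounder, 70 mm diameter, 30 mm high, origin under its centre. Bystander.
- module: Loose small circuit module, 50 by 35 mm, 12 mm high, origin under its centre. Bystander.
Not all that is in view belongs to the job. What is shaped like the holder but orange or red is not meant.

How it is judged (in metres and radians):
On the way:
1. the probe is lifted clear of the rack in the gripper (height (world z) of probe above 0.067 m and contact force between the fingers and probe above 1 N and contact force between probe and rack below 0.05 N), for 0.2 s.
At the end, for the whole second after the job is handed in: Probe held in the gripper, touching nothing but the board: tip within 6 mm of the pad centre, axis within 10 degrees of the board normal, spring tip pushed in 3 to 9 mm (0.4 to 6 N), slower than 20 mm/s; fingers and arm off the board (distance between probe_tip and pad below 0.006 m and angle between the z axis of probe and the z axis of pad, either way round below 0.175 rad and value of joint plunger between 0.003 and 0.009 m and contact force between probe and holder between 0.4 and 6 N and contact force between the fingers and probe above 1 N and contact force between probe and rack below 0.05 N and linear speed of probe below 0.02 m/s and height (world z) of probe above 0.03 m and contact force between each of the arm, the fingers and holder below 0.1 N); the arm keeps its last pose, push and grip.
It fails at once if the probe is pushed hard on the board (over 12 N) (contact force between probe and holder above 12 N).
It fails at once if the probe touches the board away from the pad (its tip more than 15 mm from the pad's centre) (contact force between probe and holder above 0.3 N and distance between probe_tip and pad above 0.015 m).
It fails at once if the robot itself touches the board or its holder (contact force between any of the fingers, the arm and holder above 1 N).
It fails at once if the board's tilt is changed (its pad moves more than 4 mm) (distance of pad from where it was at the start of the episode above 0.004 m).
It fails at once if another tool or loose thing is moved more than 30 mm (distance of any of screwdriver, tee_driver, scriber, spool, tape, buzzer, module from where it was at the start of the episode above 0.03 m).
It also fails if it takes over 43 s, if anything falls off the work surface, if the arm or the gripper's body presses on something with over 40 N, if the wrist force passes 120 N, or if a joint passes its speed limit or range.

## Robot

A 6-joint arm with a two-finger parallel gripper is mounted at the origin on the work surface. World frame = base frame: x ahead of the robot, y to its left, z up, the work surface at z = 0. Lengths are in mm, angles in rad, forces in N, time in s.
With the tool pointing down it reaches from about 275 to 750 mm from the base axis. Payload 10.2 kg.
Tool frame: the origin (TCP) lies at the very end of the fingers, on their centre line; the grasp point (between the pads) lies 19 mm behind it; z points along the fingers, y is the line along which they close (so a half turn about z gives the same grasp; the last joint's range is limited). The gripper opens to 85 mm and grips with 20 to 120 N. Pads are 22 mm wide; open, the fingers measure 114 mm over their backs; the gripper's body (76 mm by 85 mm) begins 54 mm behind the grasp point. The pads swing forward as they close: fully open they stand 13 mm farther back than shut.
Start: joints at [-1.413, 0.313, 1.498, -0, 1.331, -0.223], TCP at [195.111, -487.404, 231.294] pointing down, gripper open.
Joint ranges: [-2.94, 2.94], [-0.97, 2.17], [0.19, 2.56], [-1.23, 4.37], [0.02, 3.11], [-2.88, 2.88]. Speed limits (rad/s): [2.39, 2.39, 3.01, 3.14, 3.14, 3.14].

## Interface

Orientations are given as a unit quaternion [w, x, y, z].
In Python, from rig import ctrl, vision gives the robot as it stands. The module is installed in compiled form; this text tells all that it offers.
- The arm moves only by the tool play_rows, never from a script. Its arguments are lists of equal length, an entry for each row: "translation": the shift along the tool's x, y, z in m, a list of three; "rotation": the turn, a rotation vector about the tool's x, y, z in rad, a list of three; "gripper": the gripper's target within -1 to 1 (shut at 1, half-way at 0, fully open at -1). A call has 1 to 10 rows; each row is the pose to reach, as a shift and turn from the pose commanded when the call began, along the tool's axes at that moment; what a row does not reach only later rows make up. A row lasts 1/8 s, in which the tool goes at most 62.5 mm and 10.7 degrees, less where a joint would pass 70% of its speed; a pose out of reach is approached as far as the arm can. A call with a gripper value outside its range is refused whole. The fingers move at their own pace and stop on an object; "force" is the grip in N (left out, the last holds). Time passes only in rows, so rows that repeat a pose let the fingers close. It gives the time, the measured TCP pose, the force, the opening and the grip force at its end, in the units of the state.
- ctrl.sense(): the state, without advancing time (a new reading comes with each control period).
- vision.capture(name): name is "scene" or "side" or "wrist"; returns a dict with "pixels" (480x640x3 uint8, red, green, blue), "vfov" (degrees; the focal length in pixels is half the picture's height over the tangent of half this angle, whatever the lens; pixels are square), "cx", "cy" (the principal point, pixels), "rvec" (rotation vector, rad) and "tvec" (3), from world to camera coordinates, as OpenCV has them; the wrist camera has in their place "mount" (4x4, takes a point from camera to tool coordinates, whose origin is the TCP and whose axes are the flange's). Camera axes: x right, y down, z forward; pixel columns grow to the right and rows downward; lengths in mm; the calibration is good to about 2 mm. A picture is of the moment at which its call begins: read the wrist's pose just before it. There is no depth.
- ctrl.finish_job(): hands the job in; it is judged then, once.
The state is a dict: "time_s": time; "joints": joint angles; "dq": joint speeds; "tau": joint torques, N m; "eef_pos": TCP position; "ee_rot": TCP orientation; "force": force on the tool from outside, world axes, zero at the start; "wrist_torque": the same for the moment, N m; "grip_width": opening from 0.0 (shut) to 1.0 (fully open); "grip_force": force on a finger pad.
Only numpy, scipy, OpenCV 4.12 (cv2) and the standard library are available. Lean on these libraries where they do the work, as an engineer would, in place of code of your own. Each camera call takes 0.05 s, during which the arm holds its last target. There are 200 camera calls.

## Working session

There is one attempt and no reset: what is moved stays moved. The work goes in short steps, Python scripts to look and compute and a tool call to move; the robot and the scene stay as the last step left them, time stands still between calls to the robot, and variables do not carry over. Pictures are saved under pics/ and viewed, at most 10 in all, crops included, and the job is handed in when it is done.

Besides the shell and the picture viewer there is one more tool, called after ">>>" as name(argument=value, ...), one argument or row to a line, values as JSON. play_rows: Moves the arm, as the interface text tells. Its arguments: {"type":"object","properties":{"translation":{"type":"array"},"rotation":{"type":"array"},"gripper":{"type":"array"},"force":{"type":"number"}},"required":["translation","rotation","gripper"]}

```bash
mkdir -p pics
cat > h.py <<'E'
import numpy as np, cv2, pickle
from scipy.spatial.transform import Rotation as R
from rig import ctrl, vision
def cap(n,f):
    s=ctrl.sense(); d=vision.capture(n); d['s']=s
    d['pixels']=np.asarray(d['pixels'])
    cv2.imwrite(f'pics/{f}.png',d['pixels'][:,:,::-1]); pickle.dump(d,open(f'{f}.pkl','wb')); return d
def load(f): return pickle.load(open(f+'.pkl','rb'))
def toolpose(s):
    q=np.array(s['ee_rot']); return R.from_quat(q[[1,2,3,0]]).as_matrix(), np.array(s['eef_pos'])
def cam(d):
    f=240/np.tan(np.radians(d['vfov'])/2)
    if 'mount' in d:
        Rt,p=toolpose(d['s']); M=np.array(d['mount']); sc=1000. if np.abs(p).max()<5 else 1.
        Rw=Rt@M[:3,:3]; c=Rt@M[:3,3]+p*sc
    else:
        Rc=cv2.Rodrigues(np.array(d['rvec'],float))[0]; Rw=Rc.T; c=-Rc.T@np.array(d['tvec'],float).ravel()
    return f,Rw,c
def ray(d,uv):
    f,Rw,c=cam(d); v=Rw@np.array([(uv[0]-d['cx'])/f,(uv[1]-d['cy'])/f,1]); return c,v/np.linalg.norm(v)
def plane(d,uv,z):
    c,v=ray(d,uv); return c+v*(z-c[2])/v[2]
def proj(d,P):
    f,Rw,c=cam(d); q=Rw.T@(np.array(P,float)-c); return np.array([d['cx']+f*q[0]/q[2],d['cy']+f*q[1]/q[2]])
def tri(L):
    A=np.zeros((3,3));b=np.zeros(3)
    for d,uv in L:
        c,v=ray(d,uv); P=np.eye(3)-np.outer(v,v); A+=P;b+=P@c
    x=np.linalg.solve(A,b); return x,[np.linalg.norm((np.eye(3)-np.outer(v,v))@(x-c)) for c,v in [ray(*l) for l in L]]
E
python3 - <<'E'
from h import *
for n in ['scene','side','wrist']:
    d=cap(n,n+'0'); print(n,d['vfov'],d['cx'],d['cy'],cam(d)[2].round(),[k for k in d if k!='pixels'])
print(d['mount']); print(d['s'])
E
```

```text
scene 48.517127072238225 317.4695126700812 233.69291579400223 [1274. -281. 1076.] ['vfov', 'cx', 'cy', 'rvec', 'tvec', 's']
side 42.223057785000954 320.58879061269874 234.21362468981158 [ 418. -970.  903.] ['vfov', 'cx', 'cy', 'rvec', 'tvec', 's']
wrist 58.622668253996295 319.2386691484261 241.98458129921536 [ 271. -457.  373.] ['vfov', 'cx', 'cy', 'mount', 's']
[[ 2.86646091e-04 -9.47755533e-01 -3.18997440e-01  8.21464389e+01]
 [ 9.99999751e-01  6.61606566e-05  7.02017833e-04 -2.37782412e-01]
 [-6.44236205e-04 -3.18997562e-01  9.47755317e-01 -1.42616434e+02]
 [ 0.00000000e+00  0.00000000e+00  0.00000000e+00  1.00000000e+00]]
{'time_s': 0.1, 'joints': array([-1.41338413e+00,  3.13369428e-01,  1.49838555e+00,  2.06638672e-05,
        1.33098699e+00, -2.23410484e-01]), 'dq': array([-0.00185618, -0.0023651 , -0.00124329, -0.00089192, -0.00049317,
        0.0010866 ]), 'tau': array([ 2.58913868e-03, -4.12899005e+01, -2.60144609e+01, -2.47221396e-04,
        3.01656619e-03, -1.73736873e-05]), 'eef_pos': array([ 195.08490698, -487.15475245,  230.7956988 ]), 'ee_rot': array([-5.74010521e-04,  9.81926770e-01,  1.89260370e-01,  2.89890565e-05]), 'force': array([-0.28038717,  0.40081509,  0.43988004]), 'wrist_torque': array([ 0.03943539, -0.01513629, -0.06374271]), 'grip_force': 0.0, 'grip_width': 1.000000058164699}
```

View pics/scene0.png

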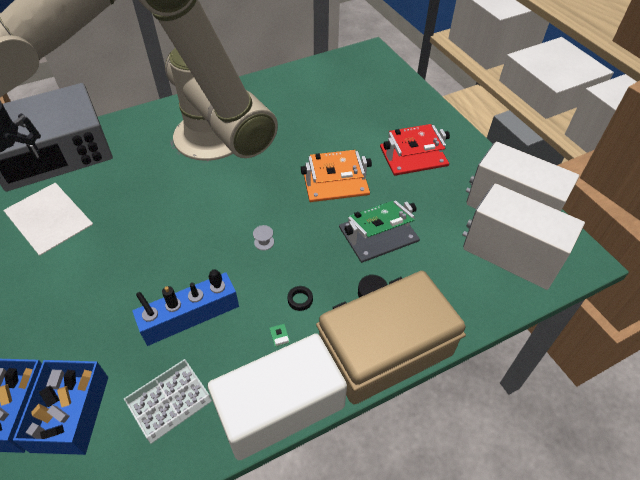

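View pics/side0.png

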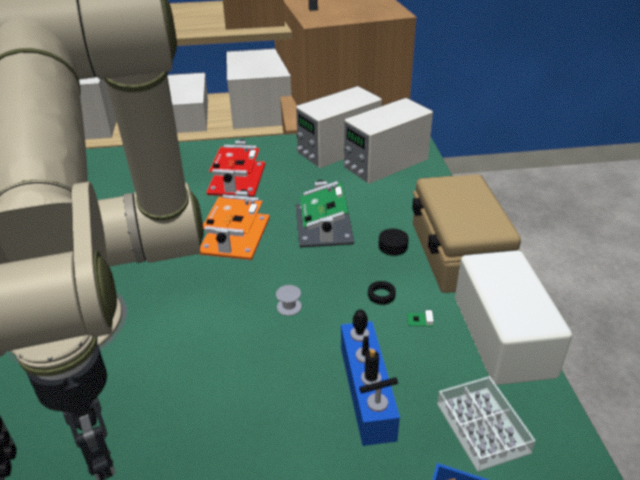

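The scene view shows four candidates in the rack: T-bar tool (148,305), straight cylinder with brass stub (170,297), slim one (196,290) and bulged one (217,280). In the side view they are at (378,388), (371,365), (364,348) and (360,322). The straight cylinder with the brass stub fits the probe. The green board is at scene (382,218) and side (324,203). I'll check with crops.

Run:
```python
from h import *
a=load('scene0');b=load('side0')
z=lambda d,x,y,w,h,s:cv2.resize(d['pixels'][y:y+h,x:x+w,::-1],None,fx=s,fy=s,interpolation=cv2.INTER_CUBIC)
cv2.imwrite('pics/crop1.png',np.vstack([np.hstack([z(a,130,260,100,75,4),z(b,335,300,100,75,4)]),np.hstack([z(a,330,190,100,75,4),z(b,285,175,100,75,4)])]))
```

```text
(no output)
```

View pics/crop1.png

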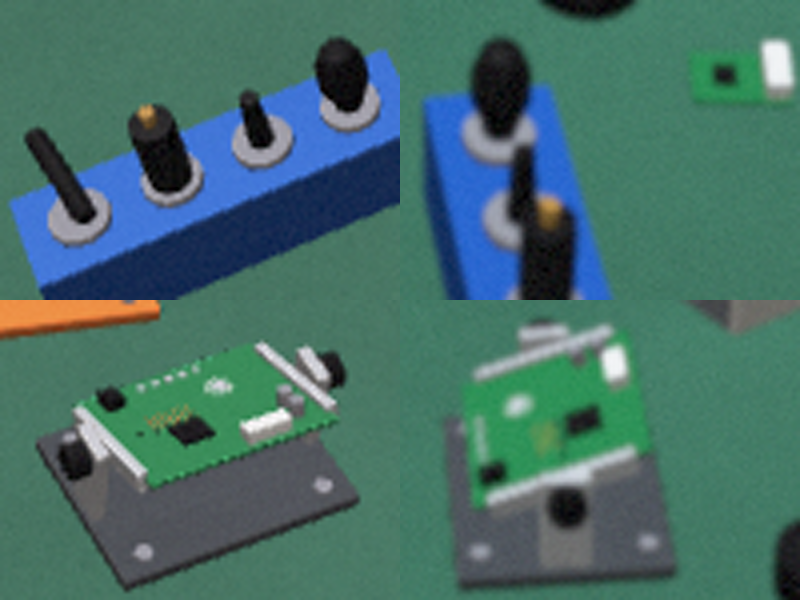

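The crop confirms it: the straight cylinder with a brass stub is second from the T-bar end, with its stub at scene (166.7,287) and side (372.2,351.2). The whitish round pad is at scene (384.3,211.3) and side (314.7,201.2).

Run:
```python
from h import *
a=load('scene0');b=load('side0')
print('stub',tri([(a,(166.7,286.5)),(b,(372.2,351))]))
print('pad',tri([(a,(384.3,211.3)),(b,(314.7,201.2))]))
print('base', [plane(a,p,3).round() for p in [(339.2,226.2),(361.7,262),(419.3,240)]],[plane(b,p,3).round() for p in [(300,246.2),(353.7,243.2)]])
# collars z~71 of T-tool and screwdriver (scene)
print('collars',[plane(a,(130+u/4,260+v/4),71).round() for u,v in [(79,214),(171,180),(262,140),(349,105)]])
print('others',[plane(a,p,15).round() for p in [(263,238),(300,298),(279,335),(373,287)]])
```

```text
stub (array([ 577.26430312, -282.3795455 ,  133.24001624]), [np.float64(0.5154365979523887), np.float64(0.5154365979523783)])
pad (array([547.39348263, 281.24097972,  56.48023948]), [np.float64(0.9398153886158698), np.float64(0.9398153886157792)])
base [array([501., 177.,   3.]), array([629., 172.,   3.]), array([635., 339.,   3.])] [array([499., 179.,   3.]), array([625., 172.,   3.])]
collars [array([ 582., -335.,   71.]), array([ 584., -284.,   71.]), array([ 582., -232.,   71.]), array([ 581., -181.,   71.])]
others [array([457., -20.,  15.]), array([661., -14.,  15.]), array([727., -97.,  15.]), array([712., 154.,  15.])]
```

>>> play_rows(
  translation=[
    [0.05,-0.005,0.005],
    [0.11,-0.012,0.01],
    [0.165,-0.018,0.015],
    [0.22,-0.023,0.02],
    [0.275,-0.03,0.025],
    [0.33,-0.035,0.03],
    [0.385,-0.041,0.035],
    [0.433,-0.046,0.041],
    [0.433,-0.046,0.041],
    [0.433,-0.046,0.041],
  ],
  rotation=[
    [0,0,-0.15],
    [0,0,-0.3],
    [0,0,-0.45],
    [0,0,-0.6],
    [0,0,-0.75],
    [0,0,-0.9],
    [0,0,-1.05],
    [0,0,-1.19],
    [0,0,-1.19],
    [0,0,-1.19],
  ],
  gripper=[-1,-1,-1,-1,-1,-1,-1,-1,-1,-1],
  force=40,
)

```text
time_s: 1.4
eef_pos: [579.5, -284.1, 190.0]
ee_rot: [-0.0, 0.708, 0.707, -0.0]
force: [0.4, -0.2, 0.4]
grip_width: 0.999
grip_force: 0.0
```

Run:
```python
from h import *
d=cap('wrist','w1'); print(d['s']['eef_pos'],d['s']['joints'],d['s']['force'],toolpose(d['s'])[0].round(3))
print(proj(d,(577.3,-282.4,135)),proj(d,(577.3,-282.4,71)))
```

```text
[ 579.52442543 -284.05351818  190.03156748] [-6.36815112e-01  6.12981534e-01  1.15197210e+00 -2.79751702e-04
  1.37729165e+00 -6.35638247e-01] [ 0.37429726 -0.15792389  0.37591884] [[ 0.001  1.    -0.001]
 [ 1.    -0.001  0.   ]
 [ 0.    -0.001 -1.   ]]
[314.85684511 268.68981143] [315.82340282 230.82061951]
```

View pics/w1.png

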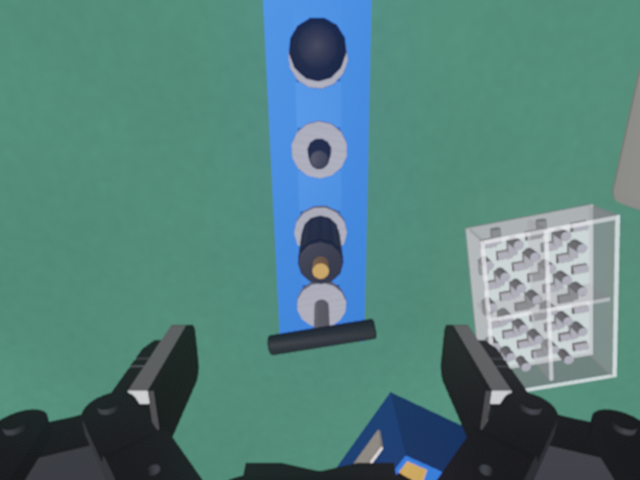

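In the wrist view the stub is at (321,270), which puts the probe at about (580,-283), almost under the TCP. The T-bar at (321,335) is clear of the finger path. Descending.

>>> play_rows(
  translation=[
    [0.001,0,0.03],
    [0.001,0,0.06],
    [0.001,0,0.09],
    [0.001,0,0.108],
    [0.001,0,0.108],
    [0.001,0,0.108],
    [0.001,0,0.108],
    [0.001,0,0.108],
    [0.001,0,0.108],
    [0.001,0,0.108],
  ],
  rotation=[
    [0,0,0],
    [0,0,0],
    [0,0,0],
    [0,0,0],
    [0,0,0],
    [0,0,0],
    [0,0,0],
    [0,0,0],
    [0,0,0],
    [0,0,0],
  ],
  gripper=[-1,-1,-1,-1,-1,1,1,1,1,1],
  force=40,
)

```text
time_s: 2.7
eef_pos: [580.1, -282.8, 82.9]
ee_rot: [0.0, 0.707, 0.707, 0.0]
force: [-1.6, 1.4, 5.2]
grip_width: 0.27
grip_force: 39.1
```

>>> play_rows(
  translation=[
    [0,0,0],
    [0,0,-0.02],
    [0,0,-0.05],
    [0,0,-0.08],
    [0,0,-0.11],
    [0,0,-0.14],
    [0,0,-0.16],
    [0,0,-0.16],
  ],
  rotation=[
    [0,0,0],
    [0,0,0],
    [0,0,0],
    [0,0,0],
    [0,0,0],
    [0,0,0],
    [0,0,0],
    [0,0,0],
  ],
  gripper=[1,1,1,1,1,1,1,1],
)

```text
time_s: 3.7
eef_pos: [580.4, -283.0, 243.1]
ee_rot: [0.001, 0.707, 0.707, 0.0]
force: [-1.1, -0.5, -1.2]
grip_width: 0.268
grip_force: 39.3
```

>>> play_rows(
  translation=[
    [0.03,-0.002,0],
    [0.085,-0.005,0],
    [0.14,-0.009,0],
    [0.2,-0.013,0],
    [0.26,-0.017,0],
    [0.32,-0.021,0],
    [0.38,-0.026,0],
    [0.44,-0.03,0],
    [0.485,-0.033,0],
    [0.504,-0.035,0],
  ],
  rotation=[
    [0,0,0],
    [0,0,0],
    [0,0,0],
    [0,0,0],
    [0,0,0],
    [0,0,0],
    [0,0,0],
    [0,0,0],
    [0,0,0],
    [0,0,0],
  ],
  gripper=[1,1,1,1,1,1,1,1,1,1],
)

```text
time_s: 4.95
eef_pos: [544.1, 223.2, 240.7]
ee_rot: [-0.001, 0.706, 0.708, -0.001]
force: [0.5, -0.3, -0.5]
grip_width: 0.267
grip_force: 39.3
```

>>> play_rows(
  translation=[
    [0,0,0],
    [0,0,0.01],
    [0,0,0.01],
    [0,0,0.01],
  ],
  rotation=[
    [0,0,0],
    [0,0,0],
    [0,0,0],
    [0,0,0],
  ],
  gripper=[1,1,1,1],
)

```text
time_s: 5.45
eef_pos: [545.2, 220.4, 232.3]
ee_rot: [-0.0, 0.708, 0.707, -0.0]
force: [-0.6, -0.5, -0.5]
grip_width: 0.269
grip_force: 39.3
```

Run:
```python
from h import *
d=cap('wrist','w2'); cap('scene','s2');cap('side','d2'); print(d['s']['eef_pos'],d['s']['joints'],d['s']['force'],toolpose(d['s'])[0].round(3))
print(proj(d,(547,281,56.5)),'tip exp',proj(d,d['s']['eef_pos']-np.array([0,0,78])))
```

```text
[545.20514849 220.41753317 232.25281586] [ 1.85148915e-01  4.52964029e-01  1.29484388e+00 -7.18476391e-05
  1.39391792e+00  1.86357122e-01] [-0.5825603  -0.54885471 -0.48610196] [[ 0.001  1.    -0.   ]
 [ 1.    -0.001 -0.   ]
 [-0.    -0.    -1.   ]]
[321.56004299 129.56464225] tip exp [319.23131659 255.63246837]
```

View pics/w2.png

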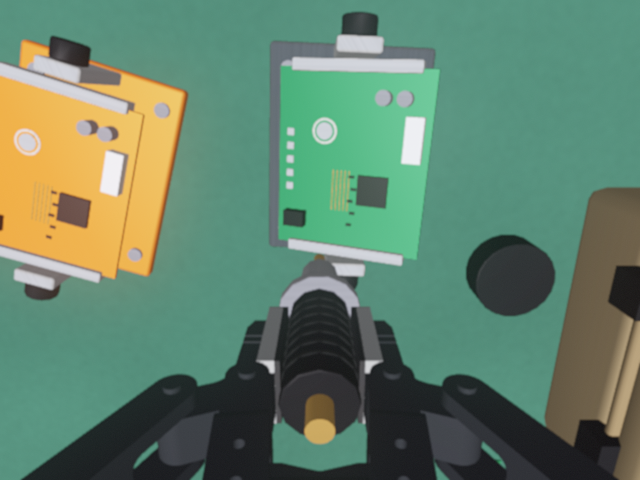

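Wrist view: pad at (324.5,131), tip near (320,258), matching the prediction. The board edges are clear, so I'll fit yaw and tilt from them plus the pad.

```bash
cat > fit.py <<'E'
from h import *
from scipy.optimize import least_squares
w=load('w2'); a=load('scene0'); b=load('side0')
im=w['pixels'].astype(int); m=((im[:,:,1]-im[:,:,2])>45)&((im[:,:,1]-im[:,:,0])>60)
m[:, :200]=0; m[:,500:]=0
n,l,st,_=cv2.connectedComponentsWithStats(m.astype(np.uint8)); m=l==1+np.argmax(st[1:,4])
L=[];Rr=[]
for v in range(80,232,4):
    u=np.where(m[v])[0]; L.append((u[0]-.5,v)); Rr.append((u[-1]+.5,v))
fl=lambda P:np.polyfit([p[1] for p in P],[p[0] for p in P],1)
lL,lR=fl(L),fl(Rr); print('edges',lL,lR,np.std([p[0]-np.polyval(lL,p[1]) for p in L]),np.std([p[0]-np.polyval(lR,p[1]) for p in Rr]))
# pad centre: bright blob
p=im[105:160,295:355]; mm=(p.min(2)>165).astype(np.uint8); yy,xx=np.nonzero(cv2.morphologyEx(mm,cv2.MORPH_CLOSE,np.ones((7,7))))
padw=((xx.min()+xx.max())/2+295,(yy.min()+yy.max())/2+105); print('pad px',padw,xx.min()+295,xx.max()+295,yy.min()+105,yy.max()+105)
def T(q,P):
    cx,cy,yw,t=q; x,y,z=P
    v=R.from_euler('z',yw).apply([x*np.cos(t)-z*np.sin(t),y,x*np.sin(t)+z*np.cos(t)]); return v+[cx,cy,62]
def res(q):
    r=[]
    for x,l in((-55,lL),(55,lR)):
        for y in(-50,0,50):
            u,v=proj(w,T(q,(x,y,1.5))); r.append(u-np.polyval(l,v))
    P=T(q,(-20,22,1.5)); r+=list(proj(w,P)-padw); r+=list((proj(a,P)-(384.3,211.3))/2)+list((proj(b,P)-(314.7,201.2))/2)
    return np.array(r)
s=least_squares(res,[568,258,-.03,.25]); q=s.x
print('q',q.round(3),'res',s.fun.round(2)); print('sigma',np.sqrt(np.diag(np.linalg.inv(s.jac.T@s.jac))).round(4))
print('pad',T(q,(-20,22,1.5)).round(1)); c,vv=ray(w,padw); print('wrist-ray at 57', plane(w,padw,57))
np.save('q.npy',q)
E
python3 fit.py
```

```text
edges [-1.25013678e-02  2.81767316e+02] [-1.15138418e-01  4.45678685e+02] 0.2868330452486288 0.8908827091308008
pad px (np.float64(324.0), np.float64(130.5)) 312 336 118 143
q [ 5.67226e+02  2.57619e+02 -3.90000e-02  3.53000e-01] res [ 0.24 -0.01 -0.29 -0.23 -0.03  0.19  0.07 -0.02  0.04  0.06  0.43  0.23]
sigma [0.2988 0.7057 0.0071 0.02  ]
pad [548.8 280.4  56.5]
wrist-ray at 57 [548.75760824 280.37861475  57.        ]
```

```bash
cat > plan.py <<'E'
from h import *
import sys
h=float(sys.argv[1]); tip=np.array([float(x) for x in sys.argv[2:5]]) if len(sys.argv)>2 else np.array([0,0,78.])
q=np.load('q.npy'); yw,t=q[2],q[3]; Q=R.from_euler('z',yw).as_matrix()
n=Q@[-np.sin(t),0,np.cos(t)]; X=Q@[np.cos(t),0,np.sin(t)]
pad=np.array([548.8,280.4,56.5])
Rd=np.column_stack([np.cross(X,-n),X,-n])
s=ctrl.sense(); Rt,p=toolpose(s)
tgt=pad+n*h-Rd@tip
print('n',n.round(3),'tgt',tgt.round(1),'dtool mm',(Rt.T@(tgt-p)).round(1),'rotvec',R.from_matrix(Rt.T@Rd).as_rotvec().round(4),'tip now rel pad (board x,y,n)',(np.column_stack([X,np.cross(n,X),n]).T@(p+Rt@tip-pad)).round(1),'F',s['force'].round(2))
E
python3 plan.py 35
```

```text
n [-0.346  0.014  0.938] tgt [509.7 281.9 162.5] dtool mm [ 61.  -35.5  70. ] rotvec [-0.3527 -0.0069  0.0382] tip now rel pad (board x,y,n) [ 32.7 -59.6  92.4] F [ 0.58  0.21 -0.91]
```

>>> play_rows(
  translation=[
    [0.01,-0.006,0],
    [0.025,-0.015,0],
    [0.04,-0.024,0.01],
    [0.052,-0.031,0.02],
    [0.061,-0.0355,0.035],
    [0.061,-0.0355,0.05],
    [0.061,-0.0355,0.062],
    [0.061,-0.0355,0.07],
    [0.061,-0.0355,0.07],
    [0.061,-0.0355,0.07],
  ],
  rotation=[
    [-0.06,-0.001,0.006],
    [-0.13,-0.003,0.014],
    [-0.2,-0.004,0.022],
    [-0.27,-0.005,0.03],
    [-0.33,-0.006,0.036],
    [-0.353,-0.007,0.038],
    [-0.353,-0.007,0.038],
    [-0.353,-0.007,0.038],
    [-0.353,-0.007,0.038],
    [-0.353,-0.007,0.038],
  ],
  gripper=[1,1,1,1,1,1,1,1,1,1],
)

```text
time_s: 6.85
eef_pos: [509.9, 282.2, 162.8]
ee_rot: [0.127, 0.709, 0.682, 0.122]
force: [-0.0, -0.4, -1.6]
grip_width: 0.269
grip_force: 39.3
```

```bash
python3 plan.py 35
python3 - <<'E'
from h import *
w=cap('wrist','w3');a=cap('scene','s3');b=cap('side','d3')
Rt,p=toolpose(w['s']); pad=(548.8,280.4,56.5)
for k,d in zip('wab',(w,a,b)): print(k,'pad',proj(d,pad).round(1),'tip',proj(d,p+Rt@[0,0,78]).round(1),'stubend',proj(d,p+Rt@[0,0,-52]).round(1))
z=lambda d,c,w,h,s:cv2.resize(d['pixels'][c[1]-h//2:c[1]+h//2,c[0]-w//2:c[0]+w//2,::-1],None,fx=s,fy=s,interpolation=cv2.INTER_CUBIC)
W=z(w,(320,225),200,150,4)
ab=np.vstack([z(a,(375,190),100,75,4),z(b,(315,185),100,75,4)])
cv2.imwrite('pics/c3.png',np.hstack([cv2.resize(W,(400,300)),ab[:300]]) if 0 else np.vstack([np.hstack([ab[:300],ab[300:]]),np.hstack([cv2.resize(W,(400,300)),np.zeros((300,400,3),np.uint8)])]))
E
```

```text
n [-0.346  0.014  0.938] tgt [509.7 281.9 162.5] dtool mm [-0.3 -0.2  0.2] rotvec [ 0.0005 -0.0002  0.0003] tip now rel pad (board x,y,n) [ 0.3  0.3 35.2] F [-0.01 -0.41 -1.58]
w pad [318.7 236.5] tip [319.2 255.7] stubend [319.5 428.9]
a pad [384.4 211.4] tip [383.5 199.4] stubend [379.2 152.1]
b pad [315.6 201.6] tip [310.3 190.4] stubend [289.2 146.6]Traceback (most recent call last):
  File "<stdin>", line 8, in <module>
    return _nx.concatenate(arrs, 1, dtype=dtype, casting=casting)
           ~~~~~~~~~~~~~~~^^^^^^^^^^^^^^^^^^^^^^^^^^^^^^^^^^^^^^^
ValueError: all the input array dimensions except for the concatenation axis must match exactly, but along dimension 0, the array at index 0 has size 300 and the array at index 1 has size 292
```

Run:
```python
from h import *
w,a,b=load('w3'),load('s3'),load('d3')
z=lambda d,x,y,W,H,s:cv2.resize(d['pixels'][y:y+H,x:x+W,::-1],None,fx=s,fy=s,interpolation=cv2.INTER_CUBIC)
cv2.imwrite('pics/c3.png',np.vstack([np.hstack([z(a,340,150,80,60,5),z(b,270,150,80,60,5)]),np.hstack([z(w,270,190,100,75,4),z(w,220,190,200,150,2)])]))
```

```text
(no output)
```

View pics/c3.png

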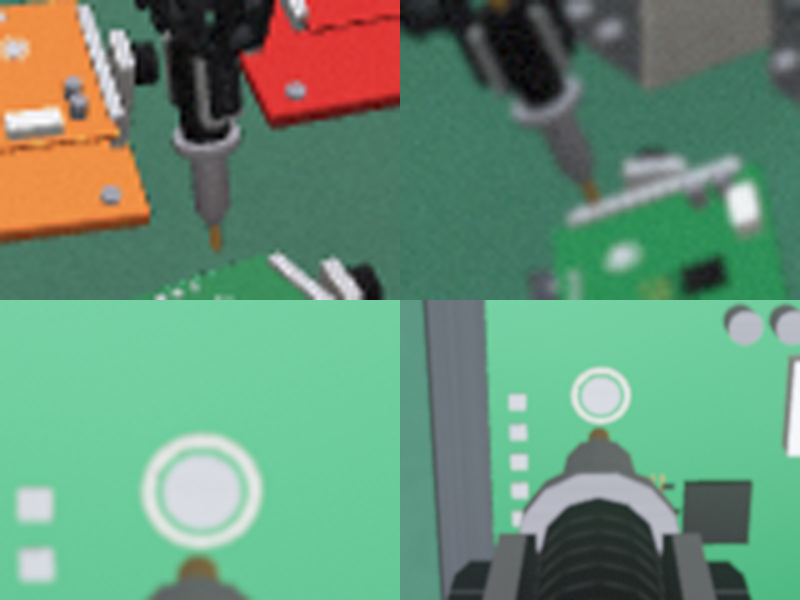

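The side and scene crops show the tip at (309.4,191) and (383,200), as predicted. In the wrist view the pad centre is at (320.2,238.2), about 1 mm off. I'll correct for that and approach.

>>> play_rows(
  translation=[
    [-0.001,0.0006,0.005],
    [-0.001,0.0006,0.012],
    [-0.001,0.0006,0.02],
    [-0.001,0.0006,0.026],
    [-0.001,0.0006,0.029],
    [-0.001,0.0006,0.029],
    [-0.001,0.0006,0.029],
    [-0.001,0.0006,0.029],
  ],
  rotation=[
    [0,0,0],
    [0,0,0],
    [0,0,0],
    [0,0,0],
    [0,0,0],
    [0,0,0],
    [0,0,0],
    [0,0,0],
  ],
  gripper=[1,1,1,1,1,1,1,1],
)

```text
time_s: 8.0
eef_pos: [520.1, 280.9, 135.6]
ee_rot: [0.127, 0.709, 0.683, 0.122]
force: [0.3, -0.2, -0.9]
grip_width: 0.27
grip_force: 39.3
```

```bash
python3 plan.py 0
python3 - <<'E'
from h import *
w=cap('wrist','w4');a=cap('scene','s4');b=cap('side','d4')
F=[]
for i in range(6): vision.capture('side'); F.append(ctrl.sense()['force'])
print(np.mean(F,0),np.std(F,0))
z=lambda d,x,y,W,H,s:cv2.resize(d['pixels'][y:y+H,x:x+W,::-1],None,fx=s,fy=s,interpolation=cv2.INTER_CUBIC)
cv2.imwrite('pics/c4.png',np.vstack([np.hstack([z(a,360,180,50,37,8),z(b,290,175,50,37,8)]),np.hstack([z(w,280,210,80,60,5),z(w,220,190,200,150,2)])]))
E
```

```text
n [-0.346  0.014  0.938] tgt [521.8 281.5 129.7] dtool mm [ 0.6 -0.4  6.1] rotvec [ 0.0002 -0.0002  0.0007] tip now rel pad (board x,y,n) [ 0.4 -0.6  6.1] F [ 0.28 -0.2  -0.94]
[ 0.0559879   0.0993463  -1.16533414] [0.27277298 0.4858126  0.31367349]
```

View pics/c4.png

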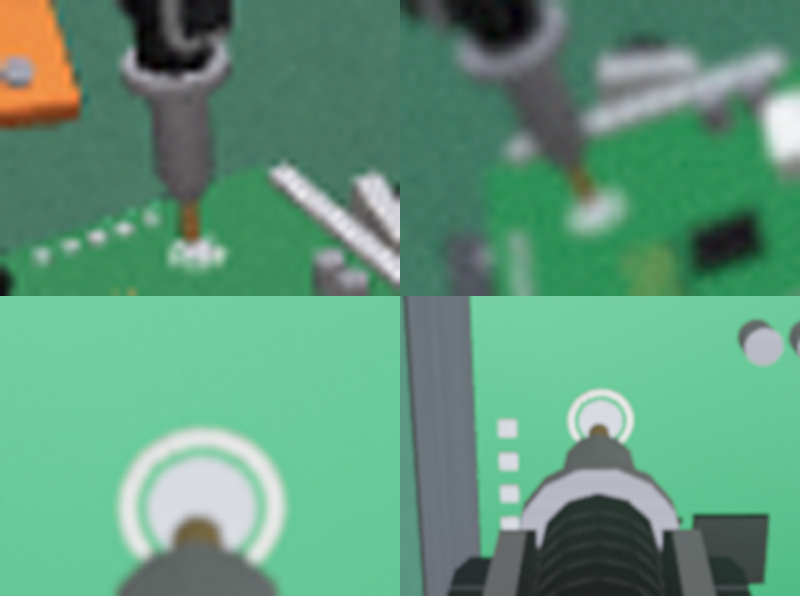

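Just above the pad: wrist view has the pad at (320.4,251.8) and the tip at (319.8,256), with no contact yet. Now the gentle press.

>>> play_rows(
  translation=[
    [0,0,0.002],
    [0,0,0.004],
    [0,0,0.006],
    [0,0,0.008],
    [0,0,0.009],
    [0,0,0.01],
    [0,0,0.011],
    [0,0,0.012],
    [0,0,0.012],
    [0,0,0.012],
  ],
  rotation=[
    [0,0,0],
    [0,0,0],
    [0,0,0],
    [0,0,0],
    [0,0,0],
    [0,0,0],
    [0,0,0],
    [0,0,0],
    [0,0,0],
    [0,0,0],
  ],
  gripper=[1,1,1,1,1,1,1,1,1,1],
)

```text
time_s: 9.7
eef_pos: [524.2, 280.7, 124.1]
ee_rot: [0.127, 0.709, 0.683, 0.122]
force: [-1.4, -0.2, 0.0]
grip_width: 0.271
grip_force: 39.5
```

```bash
python3 plan.py 0
python3 - <<'E'
from h import *
w=cap('wrist','w5');a=cap('scene','s5');b=cap('side','d5')
F=[]
for i in range(16): vision.capture('side'); F.append(ctrl.sense()['force'])
n=np.array([-.346,.014,.938]);F=np.array(F)
print(F.mean(0),'dF.n',(F.mean(0)-[.06,.1,-1.1])@n,(F@n).std()/4,ctrl.sense()['grip_force'],ctrl.sense()['time_s'])
z=lambda d,x,y,W,H,s:cv2.resize(d['pixels'][y:y+H,x:x+W,::-1],None,fx=s,fy=s,interpolation=cv2.INTER_CUBIC)
cv2.imwrite('pics/c5.png',np.vstack([np.hstack([z(a,360,180,50,37,8),z(b,290,175,50,37,8)]),np.hstack([z(w,280,210,80,60,5),z(w,220,190,200,150,2)])]))
E
```

```text
n [-0.346  0.014  0.938] tgt [521.8 281.5 129.7] dtool mm [ 0.7 -0.3 -6.1] rotvec [-0.0001 -0.      0.0007] tip now rel pad (board x,y,n) [ 0.3 -0.7 -6.1] F [-1.4  -0.21  0.02]
[-1.31615584 -0.24272797  1.23234684] dF.n 2.6590930625612272 0.10369316504079464 39.4484943151474 10.65
```

View pics/c5.png

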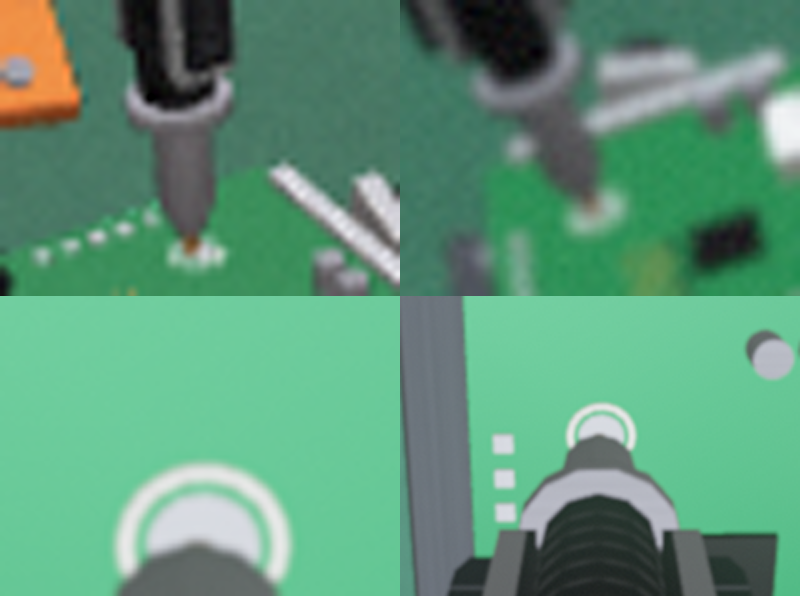

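The tip is on the pad. The net push of about 2.7 N and the short visible brass suggest about 8.5 mm of travel, so I'll back off 2.5 mm.

>>> play_rows(
  translation=[
    [0,0,-0.001],
    [0,0,-0.0025],
    [0,0,-0.0025],
    [0,0,-0.0025],
    [0,0,-0.0025],
    [0,0,-0.0025],
  ],
  rotation=[
    [0,0,0],
    [0,0,0],
    [0,0,0],
    [0,0,0],
    [0,0,0],
    [0,0,0],
  ],
  gripper=[1,1,1,1,1,1],
)

```text
time_s: 11.4
eef_pos: [523.3, 280.7, 126.4]
ee_rot: [0.127, 0.709, 0.683, 0.122]
force: [-0.9, -0.1, 1.7]
grip_width: 0.27
grip_force: 39.4
```

```bash
python3 plan.py 0
python3 - <<'E'
from h import *
w=cap('wrist','w6');a=cap('scene','s6');b=cap('side','d6')
F=[]
for i in range(20): vision.capture('side'); F.append(ctrl.sense()['force'])
n=np.array([-.346,.014,.938]);F=np.array(F)
print(F.mean(0),'dF.n',(F.mean(0)-[.06,.1,-1.1])@n,(F@n).std()/20**.5,ctrl.sense()['time_s'])
z=lambda d,x,y,W,H,s:cv2.resize(d['pixels'][y:y+H,x:x+W,::-1],None,fx=s,fy=s,interpolation=cv2.INTER_CUBIC)
a4=load('s4')
cv2.imwrite('pics/c6.png',np.vstack([np.hstack([z(a,370,195,25,18,16),z(a4,370,195,25,18,16)]),np.hstack([z(w,280,210,80,60,5),z(b,290,175,50,37,8)[:288].copy() if 0 else cv2.resize(z(b,290,175,50,37,8),(400,300))])]))
E
```

```text
n [-0.346  0.014  0.938] tgt [521.8 281.5 129.7] dtool mm [ 0.7 -0.3 -3.6] rotvec [-0.0002 -0.      0.0006] tip now rel pad (board x,y,n) [ 0.2 -0.7 -3.6] F [-0.85 -0.08  1.66]
[-0.7449229   0.04362152  0.66105781] dF.n 1.92958624540604 0.10052704531219343 12.55
```

View pics/c6.png

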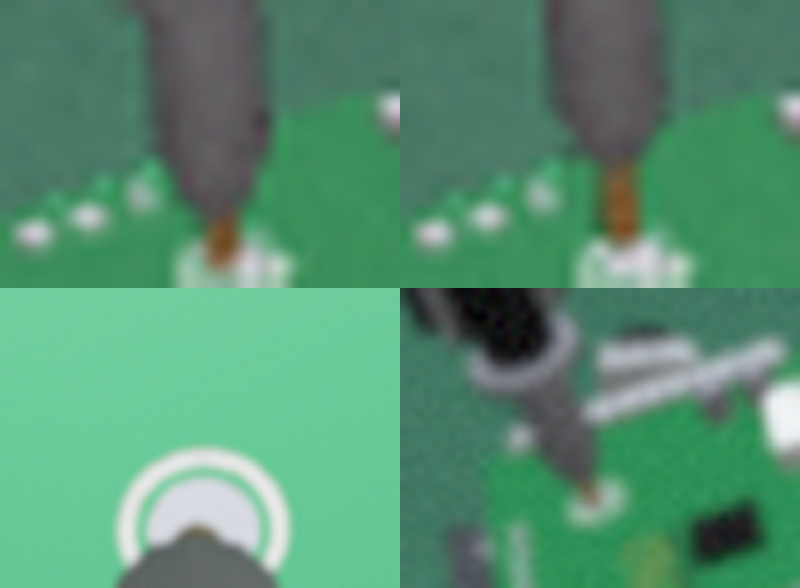

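The wrist view has the pad ring centred at (320.7,257.4) on the tip line. About 10 mm of brass shows and the push is 1.9 N, so the tip is close to half-way in and within about 1 mm of the pad centre. Handing in.

```bash
python3 -c "
from rig import ctrl
print(ctrl.finish_job())"
```

```text
the job is handed in; nothing more can be done
None
```

The probe is in the gripper with its tip on the ringed pad, about 1 mm from centre, square to the board by my tilt fit, and pressed with about 1.9 N (about half-way in); I handed it in at about 12.5 s and got no verdict back.

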